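# Zero the reader and hold a cheese sample tube in its V-block

### The arm

A 7-joint arm with a two-finger parallel gripper is mounted at the origin on the work surface. World frame = base frame: x ahead of the robot, y to its left, z up, the work surface at z = 0. Lengths are in m, angles in rad, forces in N, time in s.
With the tool pointing down it reaches from about 0.35 to 0.9 m from the base axis. Payload 8.1 kg.
Tool frame: the origin (TCP) lies midway between the tips of the shut fingers; the grasp point (between the pads) lies 19 mm behind it; z points along the fingers, y is the line along which they close (so a half turn about z gives the same grasp; the last joint's range is limited). The gripper opens to 92 mm and grips with 3 to 60 N. Pads are 19 mm wide; open, the fingers measure 130 mm over their backs; the gripper's body (75 mm by 190 mm) begins 47 mm behind the grasp point.
Start: joints at [-1.405, 0.434, 0.025, 1.573, -0.012, 1.134, -0.075], TCP at [0.166, 0.603, 0.227] pointing down, gripper open.
Joint ranges: [-2.62, 2.62], [-0.44, 2.09], [-1.27, 1.32], [0.08, 2.57], [-1.32, 4.46], [0.12, 2], [-2.74, 2.74]. Speed limits (rad/s): [2.22, 2.22, 3.01, 3.01, 3.14, 3.14, 3.14].

### API

Orientations are given as a rotation vector (axis times angle).
In Python, from cell import arm gives the robot as it stands.
- The arm moves only by the tool carry_out, never from a script. Its arguments are lists of equal length, an entry for each row: "claw": the finger opening in cm, from 0 to 9.18; "delta_pos": the shift along the tool's x, y, z in cm, a list of three; "angular": the turn, a rotation vector about the tool's x, y, z in rad, a list of three. In form: {"claw": [claw, ...], "delta_pos": [[dx, dy, dz], ...], "angular": [[ax, ay, az], ...]}. A call has 1 to 20 rows; each row shifts and turns the commanded pose from where the row before left it, along the tool's axes as they then stand; what a row does not reach is not made up. A row lasts 1/10 s, in which the tool goes at most 50 mm and 8.59 degrees, less where a joint would pass 70% of its speed; a pose out of reach is approached as far as the arm can. A call with a gripper value outside its range is refused whole. The fingers move at their own pace and stop on an object; "force" is the grip in N (left out, the last holds). Time passes only in rows, so rows that do not move let the fingers close. It gives the time, the measured TCP pose, the force, the opening and the grip force at its end, in the units of the state.
- arm.observe(): the state, without advancing time (a new reading comes with each control period).
- arm.get_image(name): name is "scene" or "top" or "wrist"; returns a dict with "frame" (420x560x3 uint8, red, green, blue), "mtx" (3x3 intrinsics, pixels), "T" (4x4, takes a point from camera to world coordinates). Camera axes: x right, y down, z forward; pixel columns grow to the right and rows downward; lengths in m; the calibration is good to about 2 mm. A picture is of the moment at which its call begins. There is no depth.
- arm.sign_off(): hands the job in; it is judged then, once.
Trained networks look in a picture, given as the dict that the camera call returned (one of the last four; its "shot" number tells which), for a name from the list of things; names that differ only in an ending like _2 or _b are one class to them, and where a whole thing is asked for, a point or a joint stands for the part that bears it (a point fixed in the world has none). Each returns a list of dicts, best first, with "conf" (0 to 1); they miss things now and then, are a little off and sometimes report something else, mostly with a low value. They report only what shows in the picture. A call takes as long as a camera call.
- arm.look_for(label, picture): "centre" ([column, row] as shares, 0 to 1, of the picture: columns of its width, rows of its height, amid what is visible of it).
- arm.trace(label, picture): "region" (420x560 bool, what is visible of it) and "centre" ([column, row] as shares, 0 to 1, of the picture: columns of its width, rows of its height, amid what is visible of it).
- arm.place_of(label, picture): "centre" ([column, row] as shares, 0 to 1, of the picture: columns of its width, rows of its height: a listed point, or the origin of a listed thing).
The state is a dict: "clock": time; "joints": joint angles; "dq": joint speeds; "joint_efforts": joint torques, N m; "position": TCP position; "ee_rot": TCP orientation; "force": force on the tool from outside, world axes, zero at the start; "ft_torque": the same for the moment, N m; "width": opening from 0.0 (shut) to 1.0 (fully open); "gripper_force": force on a finger pad.
Only numpy, scipy, OpenCV 4.12 (cv2) and the standard library are available. Lean on these libraries where they do the work, as an engineer would, in place of code of your own. Each camera call takes 0.05 s, during which the arm holds its last target. There are 200 camera calls.

### The job

On the quality bench of the cheese ripening room, first press the reader's blue zero plunger all the way down to its stop, hold it there for half a second and let it come back up. Then take the sample tube with the blue end caps from its rest and seat it lengthwise in the reader's steel V-block, sticking out equally at both ends, and keep it pressed firmly down onto both faces of the V with a push of about 10 N: the program finishes while the robot is still pressing the tube there. Leave the red-capped tube, the two cheeses and the jar where they are.

Things in the scene. Friction and masses are not known exactly. Their poses are not given: they have to be found in the camera images.
- reader: Bench reader, fixed: white base 130 mm (its x) by 200 mm (its y, from -45 to +155 mm) and 22 mm high. Origin on the table directly under the middle of the V-block; its x axis runs along the V groove, y towards the plunger, z up. The V-block stands in the middle of a 94 x 56 mm steel foot whose top is 28 mm above the table
- v_seat (a point): Where the centre of a fully seated tube lies: 87.4 mm above the table, over the middle of the V-block, 35.4 mm above the bottom of the V. Axes as the reader's: x along the groove. The V-block is 70 mm long; its faces slope 45 degrees each. It is 43 mm wide over all, narrower than the tube, so fingers at the sides of the tube pass down beside it. A tube held off-centre bears on one face only
- v_left: Steel face of the V on the plunger's side (reader +y), fixed to the reader, 70 mm long, 20 mm wide in plan, rising from the bottom of the V at 52 mm to the rim at 71 mm above the table. Its origin and axes are those of reader
- v_right: The same, the other face of the V (reader -y). Its origin and axes are those of reader
- plunger_top (a point): Middle of the top of the blue plunger head: a disc 36 mm across and 12 mm thick, 115 mm from the V-block's middle along the reader's +y; 76 mm above the table when up. It moves straight down as it is pressed
- plunger (a joint): How far the plunger is pressed, in m: 0 up, 0.012 at its stop. A spring returns it; it takes about 2 N to start it moving and 7 N to keep it at the stop
- blue_tube: The tube to measure: rigid, golden yellow with a blue cap at each end, 50 mm in diameter, 110 mm long, 0.14 to 0.27 kg. Origin at its centre; its x axis runs along the tube. It lies level in a rest, its centre 45 mm above the table. The rest's V is 37 mm wide, narrower than the tube, on a white plate 80 x 70 mm, 8 mm high. The two rests are alike; either tube may lie in either
- red_tube: Bystander: a tube of the same size, white with dark specks and red caps, lying in the other rest. Origin and axes as for the blue tube
- herb_cheese: Bystander: small round white cheese with dark specks, 84 mm across, 40 mm high, standing on the table; origin at the centre of its underside
- yellow_cheese: Bystander: small round yellow cheese, 84 mm across, 40 mm high, on the table; origin at the centre of its underside
- jar: Bystander: closed jar, 68 mm across, 85 mm high, on the table; origin at the centre of its underside

How it is judged:
By the outcome, as a careful person would: the job done as asked, in the order asked, and still so for the second after the job is handed in, while the arm keeps its last pose, push and grip.
It also fails if it takes over 64 s, if anything falls off the work surface, if the arm or the gripper's body presses on something with over 40 N, if the wrist force passes 120 N, or if a joint passes its speed limit or range.

## Working session

There is one attempt and no reset: what is moved stays moved. The work goes in short steps, Python scripts to look and compute and a tool call to move; the robot and the scene stay as the last step left them, time stands still between calls to the robot, and variables do not carry over. Pictures are saved under pics/ and viewed, at most 12 in all, crops included, and the job is handed in when it is done.

Besides the shell and the picture viewer there is one more tool, called after ">>>" as name(argument=value, ...), one argument or row to a line, values as JSON. carry_out: Moves the arm, as the interface text tells. Its arguments: {"type":"object","properties":{"claw":{"type":"array","items":{"type":"number"}},"delta_pos":{"type":"array","items":{"type":"array","items":{"type":"number"}}},"angular":{"type":"array","items":{"type":"array","items":{"type":"number"}}},"force":{"type":"number"}},"required":["claw","delta_pos","angular"]}

```bash
mkdir -p pics
cat > h.py <<'E'
import numpy as np, cv2
from cell import arm
def ray(p,c):
    h,w=p["frame"].shape[:2]
    d=np.linalg.inv(p["mtx"])@[c[0]*w,c[1]*h,1]; T=np.array(p["T"])
    d=T[:3,:3]@d; return T[:3,3],d/np.linalg.norm(d)
def tri(rs):
    A=0;b=0
    for o,d in rs:
        P=np.eye(3)-np.outer(d,d);A=A+P;b=b+P@o
    x=np.linalg.solve(A,b)
    return x,[np.linalg.norm((np.eye(3)-np.outer(d,d))@(x-o)) for o,d in rs]
def atz(r,z): o,d=r; return o+d*(z-o[2])/d[2]
def save(p,n): cv2.imwrite(f"pics/{n}.png",p["frame"][:,:,::-1])
E
python3 - <<'E'
from h import *
np.set_printoptions(precision=4,suppress=True)
P={n:arm.get_image(n) for n in("scene","top","wrist")}
save({"frame":np.vstack([P["scene"]["frame"][:, :],])},"scene0");save(P["top"],"top0");
s=arm.observe();print(s)
for l in["reader","v_seat","plunger_top","blue_tube","red_tube","herb_cheese","yellow_cheese","jar"]:
    rs=[]
    for n in P:
        for r in arm.place_of(l,P[n])[:2]:
            print(l,n,r["conf"],np.array(r["centre"])*[560,420])
        q=arm.place_of(l,P[n])
        if q and n!="wrist": rs.append(ray(P[n],q[0]["centre"]))
    if len(rs)>1: print("   ",*tri(rs))
print(P["wrist"]["T"],P["top"]["T"])
E
```

```text
{'clock': 0.15, 'joints': array([-1.4046,  0.435 ,  0.025 ,  1.5739, -0.0116,  1.134 , -0.0751]), 'dq': array([ 0.0002, -0.0025,  0.0007, -0.0017,  0.0013,  0.0006,  0.001 ]), 'joint_efforts': array([  0.0022, -66.8264,   0.986 , -31.4695,  -0.0605,   0.0393,
         0.0001]), 'position': array([0.1659, 0.6022, 0.2262]), 'ee_rot': array([-0.4211, -3.1132,  0.0018]), 'force': array([-0.2375,  0.1185,  0.0727]), 'ft_torque': array([-0.0041, -0.0444, -0.0272]), 'gripper_force': 0.0, 'width': 0.9956585717439902}
reader scene 0.85 [385.28  232.302]
reader top 0.6 [186.424 261.786]
    [0.5018 0.1646 0.0078] [np.float64(0.001544904471710022), np.float64(0.0015449044717100197)]
v_seat scene 0.68 [393.176 208.992]
v_seat scene 0.56 [276.92  202.608]
v_seat top 0.96 [178.976 260.904]
    [0.5056 0.1675 0.0815] [np.float64(0.0027291698522502648), np.float64(0.00272916985225024)]
plunger_top scene 0.57 [441.896 228.984]
plunger_top top 0.64 [123.312 246.708]
    [0.5394 0.2828 0.0788] [np.float64(0.0008675123588631183), np.float64(0.0008675123588631115)]
blue_tube scene 0.57 [275.296 203.196]

[... 532 characters left out ...]
ow_cheese scene 0.62 [189.112 250.32 ]
yellow_cheese scene 0.28 [276.976 203.28 ]
yellow_cheese top 0.75 [360.584 164.388]
    [ 0.7227 -0.253   0.0013] [np.float64(0.006639951347366225), np.float64(0.006639951347366166)]
jar scene 0.62 [153.104 229.782]
jar top 0.87 [420.392 180.18 ]
jar top 0.41 [186.872 260.484]
    [ 0.6794 -0.3891 -0.006 ] [np.float64(0.0004235671640715433), np.float64(0.00042356716407166345)]
[[ 0.2657  0.9343  0.2378  0.1042]
 [ 0.9641 -0.257  -0.0672  0.6193]
 [-0.0016  0.2471 -0.969   0.3824]
 [ 0.      0.      0.      1.    ]] [[-0.0269 -0.9962  0.0824  0.5302]
 [-0.9996  0.0262 -0.0093 -0.0521]
 [ 0.0071 -0.0826 -0.9966  0.942 ]
 [ 0.      0.      0.      1.    ]]
```

View pics/top0.png

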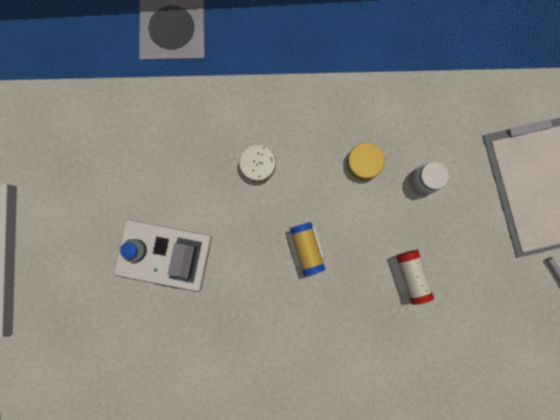

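View pics/scene0.png

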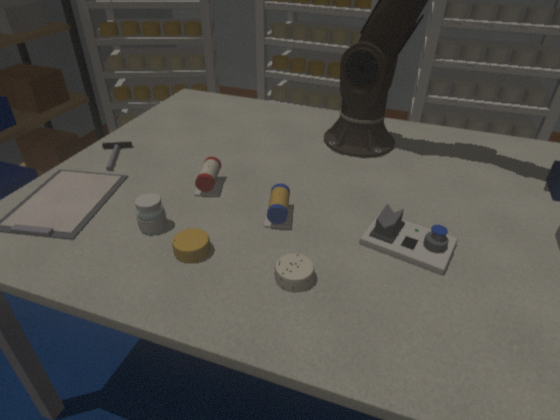

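The top view shows the reader at left, with its plunger at (130,250) and V at (183,260). The blue tube is at (308,249) and the red one at (415,277). The triangulated heights (V 81 mm, plunger 79 mm, tube 42 mm) agree with the text, so I'll move over the reader and measure again with the wrist camera.

>>> carry_out(
  claw=[0,0,0,0,0,0,0,0,0,0,0,0,0,0,0,0,0,0,0,0],
  delta_pos=[
    [-2.2,-1.2,0],
    [-2.2,-1.2,0],
    [-2.2,-1.2,0],
    [-2.2,-1.2,0],
    [-2.2,-1.2,0],
    [-2.2,-1.2,0],
    [-2.2,-1.2,0],
    [-2.2,-1.2,0],
    [-2.2,-1.2,0],
    [-2.2,-1.2,0],
    [-2.2,-1.2,0],
    [-2.2,-1.2,0],
    [-2.2,-1.2,0],
    [-2.2,-1.2,0],
    [-2.2,-1.2,0],
    [-2.2,-1.2,0],
    [-2.2,-1.2,0],
    [-2.2,-1.2,0],
    [-2.2,-1.2,0],
    [-2.2,-1.2,0],
  ],
  angular=[
    [0,0,0],
    [0,0,0],
    [0,0,0],
    [0,0,0],
    [0,0,0],
    [0,0,0],
    [0,0,0],
    [0,0,0],
    [0,0,0],
    [0,0,0],
    [0,0,0],
    [0,0,0],
    [0,0,0],
    [0,0,0],
    [0,0,0],
    [0,0,0],
    [0,0,0],
    [0,0,0],
    [0,0,0],
    [0,0,0],
  ],
  force=20,
)

```text
clock: 4.55
position: [0.5271, 0.2536, 0.2268]
ee_rot: [0.421, 3.113, 0.0]
force: [0.1, -0.3, -0.5]
width: 0.004
gripper_force: 0.0
```

```bash
cat >> h.py <<'E'
np.set_printoptions(precision=4,suppress=True)
from scipy.spatial.transform import Rotation as Rt
def tool(): s=arm.observe(); return s["position"],Rt.from_rotvec(s["ee_rot"]).as_matrix(),s
E
python3 - <<'E'
from h import *
p=arm.get_image("wrist");t=arm.get_image("top");c=arm.get_image("scene");save(p,"w1")
x,R,s=tool();print(s["clock"],x,s["ee_rot"],s["joints"],s["force"],s["width"]);print(p["T"][:3,3])
for l,z in[("reader",0),("v_seat",.0874),("plunger_top",.076)]:
    rs=[]
    for n,q in(("w",p),("t",t),("s",c)):
        r=arm.place_of(l,q)
        if r: ra=ray(q,r[0]["centre"]);print(l,n,r[0]["conf"],np.array(r[0]["centre"])*[560,420],atz(ra,z)); rs.append(ra)
    if len(rs)>1:print("  ",tri(rs))
E
```

```text
4.7 [0.5276 0.2526 0.2267] [ 0.4262  3.112  -0.0008] [-0.6781  0.3688  0.1918  1.6859 -0.0766  1.094   0.8348] [-0.8691  0.1232  0.6778] 0.003725683907697631
[0.4654 0.2705 0.3832]
reader w 0.94 [208.992 183.918] [0.5089 0.1641 0.    ]
reader t 0.87 [185.696 258.3  ] [0.5094 0.1696 0.    ]
reader s 0.88 [384.384 238.098] [0.5161 0.1641 0.    ]
   (array([ 0.5098,  0.1659, -0.0024]), [np.float64(0.0024242364840843553), np.float64(0.004263082352674643), np.float64(0.00270080167917284)])
v_seat w 0.78 [189.    200.088] [0.5094 0.1633 0.0874]
v_seat t 0.63 [176.512 257.292] [0.5139 0.1684 0.0874]
v_seat s 0.73 [392.392 208.32 ] [0.5109 0.1681 0.0874]
   (array([0.5118, 0.1667, 0.0891]), [np.float64(0.0037629769186734996), np.float64(0.0024994830428307206), np.float64(0.0016830219768090848)])
plunger_top w 0.84 [304.304 192.906] [0.536  0.2789 0.076 ]
plunger_top t 0.63 [189.112 261.114] [0.5049 0.1445 0.076 ]
plunger_top s 0.55 [436.912 228.102] [0.5366 0.2718 0.076 ]
   (array([0.5202, 0.2361, 0.0496]), [np.float64(0.048363869171315674), np.float64(0.08510807652629311), np.float64(0.040200436068925975)])
```

View pics/w1.png

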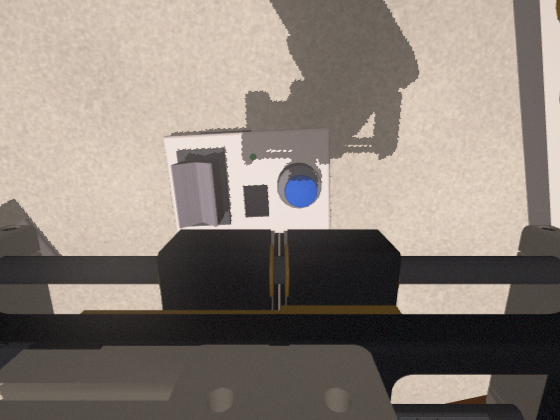

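The wrist view shows the plunger head at (301,192) and the V at (201,193), and the network's points match them. I'll go over the plunger and down to just above it.

>>> carry_out(
  claw=[0,0,0,0,0,0,0,0,0,0,0,0,0,0],
  delta_pos=[
    [0,1.4,0],
    [0,1.4,0],
    [0,0,1.3],
    [0,0,1.3],
    [0,0,1.3],
    [0,0,1.3],
    [0,0,1.3],
    [0,0,1.3],
    [0,0,1.3],
    [0,0,1.3],
    [0,0,1.3],
    [0,0,1.3],
    [0,0,1.0],
    [0,0,0],
  ],
  angular=[
    [0,0,0],
    [0,0,0],
    [0,0,0],
    [0,0,0],
    [0,0,0],
    [0,0,0],
    [0,0,0],
    [0,0,0],
    [0,0,0],
    [0,0,0],
    [0,0,0],
    [0,0,0],
    [0,0,0],
    [0,0,0],
  ],
)

```text
clock: 6.55
position: [0.533, 0.2808, 0.0851]
ee_rot: [-0.421, -3.111, 0.003]
force: [-0.2, -0.3, -0.2]
width: 0.007
gripper_force: 0.0
```

Run:
```python
from h import *
c=arm.get_image("scene");t=arm.get_image("top");x,R,s=tool();print(s["clock"],x,s["force"])
a=cv2.resize(c["frame"][180:280,370:490],None,fx=4,fy=4);b=cv2.resize(t["frame"][200:300,85:205],None,fx=3,fy=4)
save({"frame":np.hstack([a,b])[:, :800]},"p2")
```

```text
6.65 [0.534  0.2813 0.0867] [-1.107  -0.2846  0.6129]
```

View pics/p2.png

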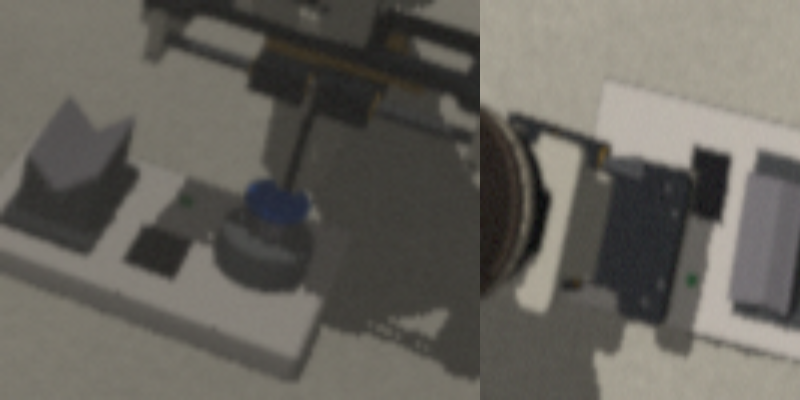

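The finger tips stand over the blue head at about (285,190) in the crop. Next I'll press slowly.

>>> carry_out(
  claw=[0,0,0,0,0,0,0,0],
  delta_pos=[
    [0,0,0.4],
    [0,0,0.4],
    [0,0,0.4],
    [0,0,0.4],
    [0,0,0.4],
    [0,0,0.2],
    [0,0,0],
    [0,0,0],
  ],
  angular=[
    [0,0,0],
    [0,0,0],
    [0,0,0],
    [0,0,0],
    [0,0,0],
    [0,0,0],
    [0,0,0],
    [0,0,0],
  ],
)

```text
clock: 7.45
position: [0.5341, 0.2814, 0.065]
ee_rot: [0.421, 3.113, 0.001]
force: [-0.2, 0.5, 6.6]
width: 0.009
gripper_force: 2.9
```

>>> carry_out(
  claw=[0,0,0,0],
  delta_pos=[
    [0,0,0.2],
    [0,0,0.2],
    [0,0,0],
    [0,0,0],
  ],
  angular=[
    [0,0,0],
    [0,0,0],
    [0,0,0],
    [0,0,0],
  ],
)

```text
clock: 7.85
position: [0.5343, 0.2815, 0.0628]
ee_rot: [0.421, 3.112, 0.002]
force: [-6.1, -4.4, 25.1]
width: 0.004
gripper_force: 11.9
```

It's at the stop, with 25 N on the wrist. I'll hold it there 0.6 s, then lift.

>>> carry_out(
  claw=[0,0,0,0,0,0,0,0,0,0,0,0,0,0,0,0,0,0,0],
  delta_pos=[
    [0,0,0],
    [0,0,0],
    [0,0,0],
    [0,0,0],
    [0,0,0],
    [0,0,0],
    [0,0,0],
    [0,0,-0.5],
    [0,0,-0.5],
    [0,0,-1.2],
    [0,0,-1.7],
    [0,0,-1.7],
    [0,0,-1.7],
    [0,0,-1.7],
    [0,0,-1.7],
    [0,0,-1.7],
    [0,0,-1.7],
    [0,0,-1.7],
    [0,0,-1.7],
  ],
  angular=[
    [0,0,0],
    [0,0,0],
    [0,0,0],
    [0,0,0],
    [0,0,0],
    [0,0,0],
    [0,0,0],
    [0,0,0],
    [0,0,0],
    [0,0,0],
    [0,0,0],
    [0,0,0],
    [0,0,0],
    [0,0,0],
    [0,0,0],
    [0,0,0],
    [0,0,0],
    [0,0,0],
    [0,0,0],
  ],
)

```text
clock: 9.75
position: [0.5336, 0.281, 0.2366]
ee_rot: [-0.421, -3.113, 0.001]
force: [0.5, -0.0, -0.4]
width: 0.002
gripper_force: 0.0
```

>>> carry_out(
  claw=[9,9,9,9,9,9,9,9,9],
  delta_pos=[
    [0.5,-1.6,0],
    [0.5,-1.6,0],
    [0.5,-1.6,0],
    [0.5,-1.6,0],
    [0.5,-1.6,0],
    [0.5,-1.6,0],
    [0.5,-1.6,0],
    [0.5,-1.6,0],
    [0,0,0],
  ],
  angular=[
    [0,0,0],
    [0,0,0],
    [0,0,0],
    [0,0,0],
    [0,0,0],
    [0,0,0],
    [0,0,0],
    [0,0,0],
    [0,0,0],
  ],
)

```text
clock: 10.65
position: [0.4603, 0.1663, 0.2359]
ee_rot: [-0.424, -3.112, 0.001]
force: [0.4, 0.6, 0.6]
width: 0.738
gripper_force: 0.0
```

Run:
```python
from h import *
p=arm.get_image("wrist");save(p,"w3")
import pickle;pickle.dump({k:p[k] for k in("frame","mtx","T")},open("w3.pkl","wb"))
x,R,s=tool();print(s["clock"],x,s["ee_rot"],p["T"],p["mtx"])
for l,z in[("reader",0),("v_seat",.0874),("plunger_top",.076)]:
    for r in arm.place_of(l,p)[:1]: print(l,r["conf"],np.array(r["centre"])*[560,420],atz(ray(p,r["centre"]),z))
```

```text
10.7 [0.461  0.1677 0.2361] [0.4229 3.1129 0.0004] [[ 0.2677  0.9338  0.2372  0.3987]
 [ 0.9635 -0.2592 -0.0669  0.1835]
 [-0.001   0.2465 -0.9691  0.3923]
 [ 0.      0.      0.      1.    ]] [[298.0836   0.     278.7681]
 [  0.     298.0836 204.3893]
 [  0.       0.       1.    ]]
reader 0.67 [286.104 216.72 ] [0.5142 0.1615 0.    ]
v_seat 0.64 [287.224 235.116] [0.5089 0.1621 0.0874]
```

View pics/w3.png

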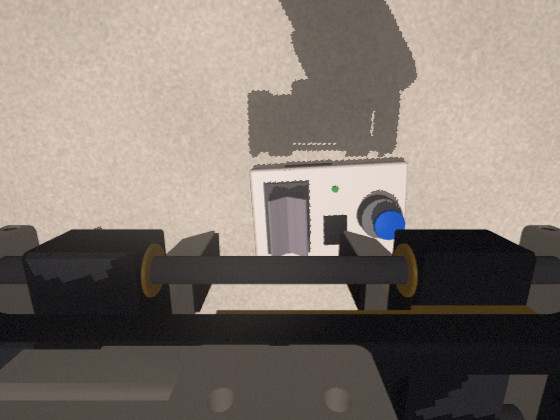

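In the wrist view the base's far corners are at (251,169) and (406,161), the plunger head at (389,225) and the V groove from (288,192) to (290,253). I'll fit the reader's pose from these and the first wrist view.

```bash
python3 - <<'E'
from h import *
import pickle
q=pickle.load(open("w3.pkl","rb"))
f=q["frame"].astype(int)
def blue(f,box):
    x0,x1,y0,y1=box;m=np.zeros(f.shape[:2],bool);g=f[y0:y1,x0:x1];m[y0:y1,x0:x1]=(g[...,2]>g[...,0]*1.6+25);ys,xs=np.nonzero(m);return [xs.mean()/560,ys.mean()/420],len(xs)
R=lambda px:ray(q,[px[0]/560,px[1]/420])
a=atz(R((251,169.5)),.022);b=atz(R((405.5,162)),.022)
print("corners",a,b,np.linalg.norm(a-b)); u=(b-a)/np.linalg.norm(b-a);yaw=np.arctan2(-u[0],u[1]);print("yaw",np.degrees(yaw))
xr=np.array([np.cos(yaw),np.sin(yaw),0]);yr=np.array([-np.sin(yaw),np.cos(yaw),0])
print("origin by corners",(a+b)/2-.065*xr-.055*yr)
c,n=blue(f,(360,420,195,245));pl=atz(ray(q,c),.073);print("plunger",c,n,pl,"origin",pl-.115*yr)
g=[atz(R(p),.052) for p in((288,193),(290,252))];print("groove",g,[ (k-((a+b)/2-.065*xr-.055*yr))@np.array([xr,yr]).T for k in g], np.degrees(np.arctan2(*(g[0]-g[1])[1::-1])))
w=cv2.imread("pics/w1.png")[:,:,::-1].astype(int);c,n=blue(w,(275,330,165,215));print(n,c)
w1T=np.array(q["T"]).copy();w1T[:3,3]=[.4654,.2705,.3832];q1=dict(q,T=w1T,frame=q["frame"])
pl1=atz(ray(q1,c),.073);print("plunger w1",pl1,"origin",pl1-.115*yr)
R1=lambda px:ray(q1,[px[0]/560,px[1]/420])
a1=atz(R1((165,137)),.022);b1=atz(R1((328,129)),.022);print(a1,b1,np.linalg.norm(a1-b1))
E
python3 - <<'E'
import cv2
from numpy import hstack
a=cv2.imread("pics/w3.png")[150:262,240:420];cv2.imwrite("pics/w3c.png",cv2.resize(a,None,fx=4.4,fy=4.4,interpolation=cv2.INTER_CUBIC))
E
```

```text
corners [0.4369 0.1366 0.022 ] [0.4791 0.3234 0.022 ] 0.1915255336271356
yaw -12.736238252887492
origin by corners [0.3825 0.1907 0.022 ]
plunger [np.float64(0.6934932221063608), np.float64(0.5330622175877651)] 685 [0.5316 0.2741 0.073 ] origin [0.5062 0.1619 0.073 ]
groove [array([0.4717, 0.1741, 0.052 ]), array([0.5438, 0.1572, 0.052 ])] [array([0.0906, 0.0034]), array([0.1647, 0.0028])] 166.811527175192
734 [np.float64(0.5366898598676528), np.float64(0.45734397301154794)]
plunger w1 [0.5345 0.275  0.073 ] origin [0.5092 0.1628 0.073 ]
[0.4386 0.1379 0.022 ] [0.4813 0.3257 0.022 ] 0.19260630798740727
```

View pics/w3c.png

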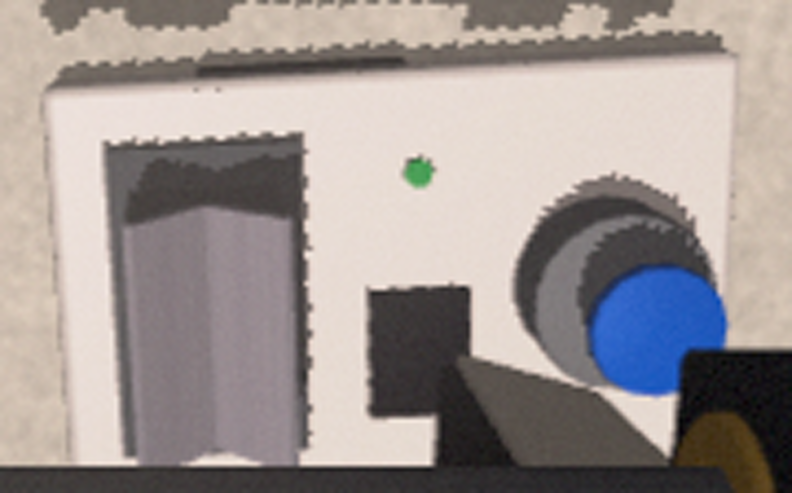

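>>> carry_out(
  claw=[9,9,9,9,9,9,9,9,9,9,9,9,9,9,9,9,9,9,9,9],
  delta_pos=[
    [-0.6,-2.05,0],
    [-0.6,-2.05,0],
    [-0.6,-2.05,0],
    [-0.6,-2.05,0],
    [-0.6,-2.05,0],
    [-0.6,-2.05,0],
    [-0.6,-2.05,0],
    [-0.6,-2.05,0],
    [-0.6,-2.05,0],
    [-0.6,-2.05,0],
    [-0.6,-2.05,0],
    [-0.6,-2.05,0],
    [-0.6,-2.05,0],
    [-0.6,-2.05,0],
    [0,0,0],
    [0,0,0],
    [0,0,0],
    [0,0,0],
    [0,0,0],
    [0,0,0],
  ],
  angular=[
    [0,0,0],
    [0,0,0],
    [0,0,0],
    [0,0,0],
    [0,0,0],
    [0,0,0],
    [0,0,0],
    [0,0,0],
    [0,0,0],
    [0,0,0],
    [0,0,0],
    [0,0,0],
    [0,0,0],
    [0,0,0],
    [0,0,-0.11],
    [0,0,-0.11],
    [0,0,-0.11],
    [0,0,-0.11],
    [0,0,-0.11],
    [0,0,0],
  ],
)

```text
clock: 12.85
position: [0.4667, -0.1301, 0.2356]
ee_rot: [-0.444, 3.11, -0.0]
force: [0.3, 0.3, -0.6]
width: 0.982
gripper_force: 0.0
```

Run:
```python
from h import *
import pickle
q=pickle.load(open("w3.pkl","rb"))
R=lambda px:ray(q,[px[0]/560,px[1]/420])
g=[atz(R(p),.052) for p in((287.3,197),(291.8,253.4))];d=g[1]-g[0];print("groove",(g[0]+g[1])/2,np.linalg.norm(d),np.degrees(np.arctan2(d[1],d[0])))
p=arm.get_image("wrist");t=arm.get_image("top");save(p,"w4")
pickle.dump({k:p[k] for k in("frame","mtx","T")},open("w4.pkl","wb"))
x,Rm,s=tool();print(s["clock"],x,s["ee_rot"],Rm[:,:2].T,s["joints"],p["T"][:3,3])
for q in(p,t):
  for r in arm.place_of("blue_tube",q)[:1]: print(r["conf"],np.array(r["centre"])*[560,420],atz(ray(q,r["centre"]),.045))
  for r in arm.trace("blue_tube",q)[:1]:
    m=r["region"];ys,xs=np.nonzero(m);rc=cv2.minAreaRect(np.c_[xs,ys].astype(np.float32));print(r["conf"],rc)
    print(atz(ray(q,[rc[0][0]/560,rc[0][1]/420]),.05))
```

```text
groove [0.5111 0.1654 0.052 ] 0.07135522749024766 -10.674204644041273
12.95 [ 0.4664 -0.1303  0.2356] [ 0.4357 -3.1112 -0.    ] [[-0.9615 -0.2747  0.0001]
 [-0.2747  0.9615  0.    ]] [-0.1193  0.194   0.335   1.9132 -0.0733  1.0462  2.0958] [ 0.4052 -0.1494  0.392 ]
0.82 [280.896 233.52 ] [ 0.5249 -0.1116  0.045 ]
0.8 ((280.5, 235.5), (99.0, 43.0), 90.0)
[ 0.5258 -0.1119  0.05  ]
0.82 [302.68  248.094] [ 0.5259 -0.1007  0.045 ]
0.6 ((306.6422424316406, 247.80735778808594), (49.232276916503906, 22.796266555786133), 73.3007583618164)
[ 0.5263 -0.1092  0.05  ]
```

View pics/w4.png

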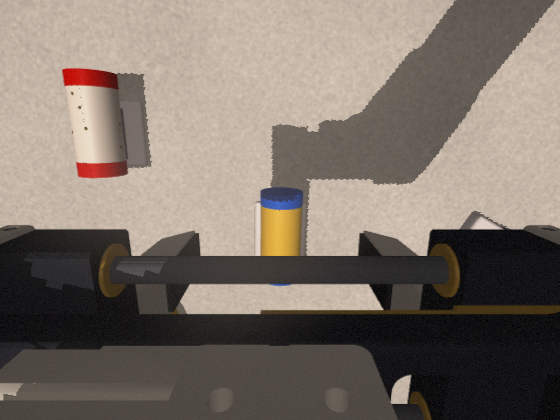

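The wrist view shows the blue tube lined up with the tool axis, at columns 261–302 with end caps at rows 188 and 285. I'll check its ends, and its height from a scene, top and wrist triangulation.

Run:
```python
from h import *
import pickle
q=pickle.load(open("w4.pkl","rb"))
R=lambda px:ray(q,[px[0]/560,px[1]/420])
f=q["frame"].astype(int)
print(f[180:212,281],f[280:290,281]); print([ (c,f[225,c].tolist()) for c in list(range(255,266))+list(range(297,307))])
x,Rm,s=tool()
ax=-Rm[:,0];print("axis",ax)
e=atz(R((281,285.5)),.07);print("far end->centre",e-.055*ax)
for r,z in((207,.07),(189,.07),(189,.045)): print(r,z,atz(R((281,r)),z), "centre from it", atz(R((281,r)),z)+.055*ax)
sc=arm.get_image("scene");t=arm.get_image("top");rs=[R((281,235))]
for k in(sc,t):
    r=[a for a in arm.trace("blue_tube",k)]
    for a in r[:2]: print(a["conf"],np.array(a["centre"])*[560,420])
    for a in r:
        if (k is sc and abs(a["centre"][0]*560-277)<12) or (k is t and abs(a["centre"][0]*560-307)<12): rs.append(ray(k,a["centre"]));break
print(tri(rs),tri(rs[1:]) if len(rs)>2 else 0)
```

```text
[[110 103  95]
 [114 104  97]
 [112 103  96]
 [115 106  98]
 [116 106  98]
 [113 103  96]
 [109 100  94]
 [ 75  75  88]
 [ 59  63  81]
 [ 59  59  80]
 [ 60  60  84]
 [ 58  61  82]
 [ 60  61  83]
 [ 59  60  82]
 [ 57  61  81]
 [ 57  60  82]
 [ 58  63  95]
 [ 63  68 104]
 [ 59  66 102]
 [ 58  67 100]
 [ 55  65  98]
 [ 60  69 104]
 [ 59  78 139]
 [ 69 104 191]
 [ 68 103 191]
 [ 67 103 190]
 [ 68 102 190]
 [ 64 102 188]
 [ 69 102 191]
 [109 116 183]
 [231 184  78]
 [230 184  78]] [[ 58  55  50]
 [ 59  54  50]
 [ 53  48  47]
 [ 53  52  65]
 [ 51  79 149]
 [ 85 108 181]
 [193 180 171]
 [198 181 166]
 [198 186 169]
 [205 188 173]]
[(255, [204, 188, 176]), (256, [221, 203, 193]), (257, [226, 212, 203]), (258, [228, 214, 206]), (259, [228, 216, 205]), (260, [199, 176, 150]), (261, [175, 141, 85]), (262, [178, 137, 60]), (263, [189, 148, 67]), (264, [194, 150, 61]), (265, [202, 156, 63]), (297, [161, 125, 57]), (298, [146, 113, 52]), (299, [133, 104, 51]), (300, [119, 91, 50]), (301, [108, 95, 78]), (302, [118, 106, 102]), (303, [120, 110, 103]), (304, [120, 110, 102]), (305, [113, 103, 96]), (306, [108, 96, 89])]
axis [0.9611 0.2762 0.    ]
far end->centre [ 0.5266 -0.1109  0.07  ]
207 0.07 [ 0.4862 -0.1231  0.07  ] centre from it [ 0.539  -0.1079  0.07  ]
189 0.07 [ 0.4665 -0.1289  0.07  ] centre from it [ 0.5194 -0.1137  0.07  ]
189 0.045 [ 0.4713 -0.1273  0.045 ] centre from it [ 0.5241 -0.1121  0.045 ]
0.66 [276.528 202.482]
0.3 [410.088 238.896]
0.84 [306.992 246.204]
0.69 [409.92  262.584]
(array([ 0.5283, -0.1118,  0.0462]), [np.float64(0.002044252842536091), np.float64(0.002338739327295957), np.float64(0.0021057021669700963)]) (array([ 0.5303, -0.1117,  0.0483]), [np.float64(0.0016108288646216149), np.float64(0.0016108288646215852)])
```

>>> carry_out(
  claw=[9.1,9.1,9.1,9.1,9.1,9.1,9.1,9.1,9.1,9.1,9.1,9.1,9.1,9.1,9.1,9.1],
  delta_pos=[
    [-1.6,0,0],
    [-1.6,0,0],
    [-1.6,0,0],
    [-1.6,0.1,0],
    [0,0,1.8],
    [0,0,1.8],
    [0,0,1.8],
    [0,0,1.8],
    [0,0,1.8],
    [0,0,1.8],
    [0,0,1.5],
    [0,0,1.5],
    [0,0,1.5],
    [0,0,1.5],
    [0,0,1.0],
    [0,0,0],
  ],
  angular=[
    [0,0,0],
    [0,0,0],
    [0,0,0],
    [0,0,0],
    [0,0,0],
    [0,0,0],
    [0,0,0],
    [0,0,0],
    [0,0,0],
    [0,0,0],
    [0,0,0],
    [0,0,0],
    [0,0,0],
    [0,0,0],
    [0,0,0],
    [0,0,0],
  ],
)

```text
clock: 14.95
position: [0.527, -0.1113, 0.0564]
ee_rot: [0.44, -3.109, -0.001]
force: [-0.8, 0.5, 0.2]
width: 0.994
gripper_force: 0.0
```

Run:
```python
from h import *
p=arm.get_image("wrist");x,R,s=tool();print(s["clock"],x,s["ee_rot"],s["force"])
c=arm.get_image("scene")
a=cv2.resize(c["frame"][130:250,210:330],None,fx=4,fy=4);b=p["frame"][:,120:440][:400];b=cv2.resize(b,(320,480))
save({"frame":np.hstack([a,b])},"p5")
```

```text
15.0 [ 0.5274 -0.1116  0.0572] [ 0.4401 -3.1096 -0.0004] [ 0.2477  0.3353 -0.0666]
```

View pics/p5.png

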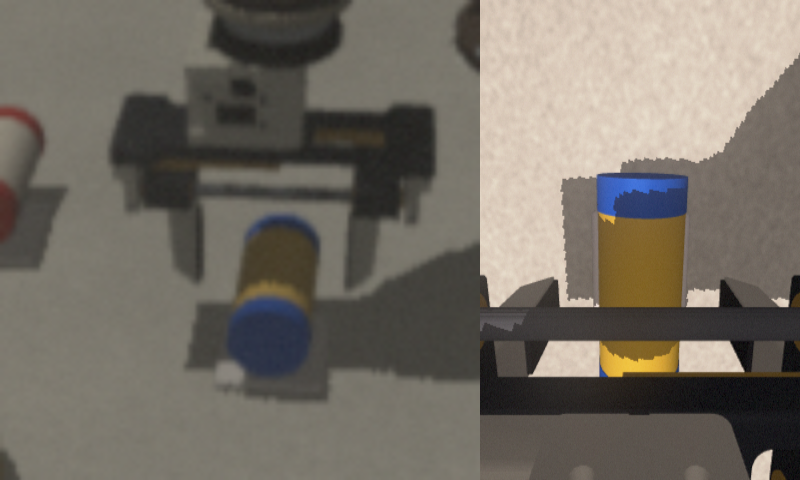

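The tube sits midway between the open fingers, at about (642,270) in the right-hand crop. I'll descend to its centre line and grip.

>>> carry_out(
  claw=[9.1,9.1,9.1,9.1,4,4,4,4,4,4,4,4,4,4],
  delta_pos=[
    [0,0,1.1],
    [0,0,1.0],
    [0,0,1.0],
    [0,0,0],
    [0,0,0],
    [0,0,0],
    [0,0,0],
    [0,0,0],
    [0,0,0],
    [0,0,0],
    [0,0,0],
    [0,0,0],
    [0,0,0],
    [0,0,0],
  ],
  angular=[
    [0,0,0],
    [0,0,0],
    [0,0,0],
    [0,0,0],
    [0,0,0],
    [0,0,0],
    [0,0,0],
    [0,0,0],
    [0,0,0],
    [0,0,0],
    [0,0,0],
    [0,0,0],
    [0,0,0],
    [0,0,0],
  ],
  force=35,
)

```text
clock: 16.45
position: [0.527, -0.1107, 0.0269]
ee_rot: [0.441, -3.11, -0.002]
force: [-1.9, 5.1, 5.7]
width: 0.536
gripper_force: 35.0
```

>>> carry_out(
  claw=[4,4,4,4,4,4,4,4,4,4,4,4,4],
  delta_pos=[
    [0,0,-0.5],
    [0,0,-1],
    [0,0,-1.5],
    [0,0,-1.5],
    [0,0,-1.5],
    [0,0,-1.5],
    [0,0,-1.5],
    [0,0,-1.5],
    [0,0,-1.5],
    [0,0,-1.5],
    [0,0,-1.5],
    [0,0,0],
    [0,0,0],
  ],
  angular=[
    [0,0,0],
    [0,0,0],
    [0,0,0],
    [0,0,0],
    [0,0,0],
    [0,0,0],
    [0,0,0],
    [0,0,0],
    [0,0,0],
    [0,0,0],
    [0,0,0],
    [0,0,0],
    [0,0,0],
  ],
)

```text
clock: 17.75
position: [0.5272, -0.112, 0.1769]
ee_rot: [-0.44, 3.11, -0.0]
force: [1.1, 0.6, -2.9]
width: 0.533
gripper_force: 35.0
```

Run:
```python
from h import *
p=arm.get_image("wrist");t=arm.get_image("top");sc=arm.get_image("scene");x,R,s=tool();print(s["clock"],x,s["ee_rot"],s["force"],s["ft_torque"],s["width"],s["joints"])
f=p["frame"].astype(int)
import pickle;pickle.dump({k:p[k] for k in("frame","mtx","T")},open("w5.pkl","wb"))
m=(f[...,2]>f[...,0]*1.3+20);m[260:]=0
for c in(255,268,281,295,305): print(c,np.nonzero(m[:,c])[0][[0,-1]] if m[:,c].any() else None)
cb=np.nonzero(m.sum(0)>5)[0];print(cb.min(),cb.max())
y=(f[...,0]>f[...,2]*1.7)&(f[...,0]>80)
for r in(180,200,220,240): k=np.nonzero(y[r,200:360])[0];print(r,k[[0,-1]]+200 if len(k) else None)
save({"frame":np.hstack([p["frame"][:400,160:400],np.vstack([cv2.resize(sc["frame"][60:230,190:340],(400,400))])])},"p6")
for k in(p,t,sc):
  for r in arm.place_of("blue_tube",k)[:1]: print(r["conf"],np.array(r["centre"])*[560,420],R.T@(atz(ray(k,r["centre"]),x[2]+.019)-x))
```

```text
17.9 [ 0.5267 -0.1118  0.1759] [ 0.4398 -3.1093 -0.0003] [ 0.5032 -0.078  -2.7459] [-0.0086  0.005  -0.0157] 0.5352445488991131 [-0.1284  0.3498  0.313   1.8689 -0.1304  0.944   2.0954]
255 [151 192]
268 [148 193]
281 [147 194]
295 [147 194]
305 [148 193]
226 335
180 None
200 [229 332]
220 [229 330]
240 [229 330]
0.74 [277.872 260.4  ] [-0.0004 -0.0021 -0.019 ]
0.37 [415.184 277.2  ] [ 0.1086 -0.1629 -0.0189]
0.85 [279.104 149.1  ] [ 0.0053  0.0018 -0.019 ]
```

View pics/p6.png

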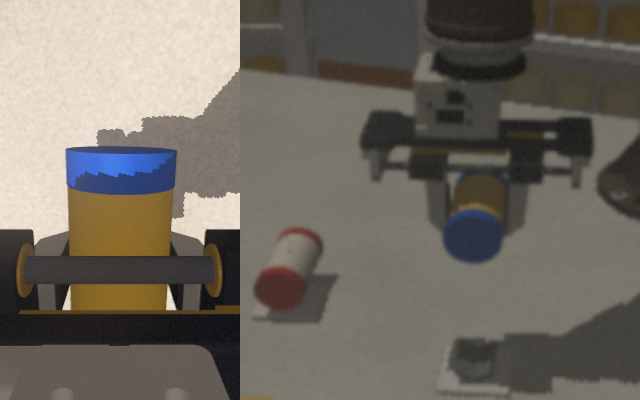

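The tube is held level, with its near cap edge at rows 147–153 in the wrist crop. Next I'll work out its axial offset in the hand and the move to the V.

Run:
```python
from h import *
import pickle
q=pickle.load(open("w5.pkl","rb"));x,R,s=tool();f=q["frame"]
print(f[144:160,281].tolist(), f[190:197,281].tolist())
for r,h in((147.5,-.006),(153,.044),(155,.044),(194.5,.044)):
    print(r,h,R.T@(atz(ray(q,[281/560,r/420]),x[2]+h)-x))
for c in(226,335,):print(c,R.T@(atz(ray(q,[c/560,153/420]),x[2]+.019)-x))
yaw=np.radians(-12.5);V=np.array([.5105,.1645]);
d=np.array([V[0]-x[0],V[1]-x[1],0]);print("tool delta cm",100*R.T@d)
print("turn",np.arctan2(-R[1,0],-R[0,0])-yaw)
```

```text
[[129, 121, 114], [128, 119, 113], [88, 91, 110], [60, 67, 102], [60, 69, 104], [59, 67, 105], [59, 68, 104], [56, 65, 100], [56, 62, 98], [59, 75, 126], [68, 123, 228], [67, 123, 228], [71, 124, 228], [69, 122, 227], [64, 120, 227], [72, 127, 229]] [[44, 64, 119], [47, 65, 119], [45, 65, 117], [43, 64, 116], [66, 72, 114], [145, 113, 59], [144, 109, 55]]
147.5 -0.006 [ 0.0542 -0.0004  0.0061]
153 0.044 [ 0.0553 -0.0007 -0.0439]
155 0.044 [ 0.0546 -0.0007 -0.0439]
194.5 0.044 [ 0.0394 -0.0007 -0.044 ]
226 [ 0.0533 -0.0257 -0.019 ]
335 [ 0.0533  0.0242 -0.0189]
tool delta cm [-6.0866 26.9962  0.003 ]
turn 0.49922501957617804
```

>>> carry_out(
  claw=[4,4,4,4,4,4,4,4,4,4,4,4,4,4,4,4,4,4,4,4],
  delta_pos=[
    [-0.43,1.93,0],
    [-0.43,1.93,0],
    [-0.43,1.93,0],
    [-0.43,1.93,0],
    [-0.43,1.93,0],
    [-0.43,1.93,0],
    [-0.43,1.93,0],
    [-0.43,1.93,0],
    [-0.43,1.93,0],
    [-0.43,1.93,0],
    [-0.43,1.93,0],
    [-0.43,1.93,0],
    [-0.43,1.93,0],
    [-0.43,1.93,0],
    [0,0,0],
    [0,0,0],
    [0,0,0],
    [0,0,0],
    [0,0,0],
    [0,0,0],
  ],
  angular=[
    [0,0,0],
    [0,0,0],
    [0,0,0],
    [0,0,0],
    [0,0,0],
    [0,0,0],
    [0,0,0],
    [0,0,0],
    [0,0,0],
    [0,0,0],
    [0,0,0],
    [0,0,0],
    [0,0,0],
    [0,0,0],
    [0,0,0.1],
    [0,0,0.1],
    [0,0,0.1],
    [0,0,0.1],
    [0,0,0.1],
    [0,0,0],
  ],
)

```text
clock: 20.05
position: [0.51, 0.1646, 0.1764]
ee_rot: [-0.345, -3.122, 0.001]
force: [-0.6, 0.2, -2.3]
width: 0.536
gripper_force: 34.9
```

>>> carry_out(
  claw=[4,4,4,4,4,4,4,4],
  delta_pos=[
    [0,0,1.2],
    [0,0,1.2],
    [0,0,1.2],
    [0,0,1.2],
    [0,0,1.2],
    [0,0,0.8],
    [0,0,0],
    [0,0,0],
  ],
  angular=[
    [0,0,0],
    [0,0,0],
    [0,0,0],
    [0,0,0],
    [0,0,0],
    [0,0,0],
    [0,0,0],
    [0,0,0],
  ],
)

```text
clock: 20.85
position: [0.5103, 0.1645, 0.1087]
ee_rot: [-0.343, -3.123, 0.0]
force: [0.1, 0.6, -2.2]
width: 0.54
gripper_force: 34.9
```

Run:
```python
from h import *
c=arm.get_image("scene");p=arm.get_image("wrist");x,R,s=tool();print(s["clock"],x,s["ee_rot"],s["force"],s["ft_torque"],np.degrees(np.arctan2(-R[1,0],-R[0,0])))
a=cv2.resize(c["frame"][150:270,350:470],None,fx=4,fy=4,interpolation=cv2.INTER_CUBIC);b=p["frame"][:400,120:440];b=cv2.resize(b,(320,480))
save({"frame":np.hstack([a,b])},"p7")
def proj(k,X):
    T=np.linalg.inv(np.array(k["T"]));v=k["mtx"]@(T[:3,:3]@X+T[:3,3]);return v[:2]/v[2]
ax=-R[:,0];C=x+[0,0,.019]
far=C+.055*ax;pp=proj(c,far);print("tube front centre scene",pp,"crop",(pp-[350,150])*4)
V=np.array([.5105,.1645,0]);
for h in(.052,.0874):
  v=V+.035*ax+[0,0,h];pp=proj(c,v);print("V front",h,pp,"crop",(pp-[350,150])*4)
for sgn in(-1,1):
  v=V+.035*ax+[0,0,.071]+sgn*.0195*R[:,1];pp=proj(c,v);print("rim",sgn,"crop",(pp-[350,150])*4)
```

```text
20.95 [0.5106 0.1647 0.1092] [0.343  3.1219 0.0009] [-0.7181  0.4287 -2.958 ] [ 0.0319  0.0563 -0.0465] -12.540795703865864
tube front centre scene [385.4681 204.909 ] crop [141.8726 219.6359]
V front 0.052 [383.1493 227.5197] crop [132.597  310.0787]
V front 0.0874 [385.5944 215.3228] crop [142.3774 261.2911]
rim -1 crop [105.8504 273.1251]
rim 1 crop [170.298  295.3794]
```

View pics/p7.png

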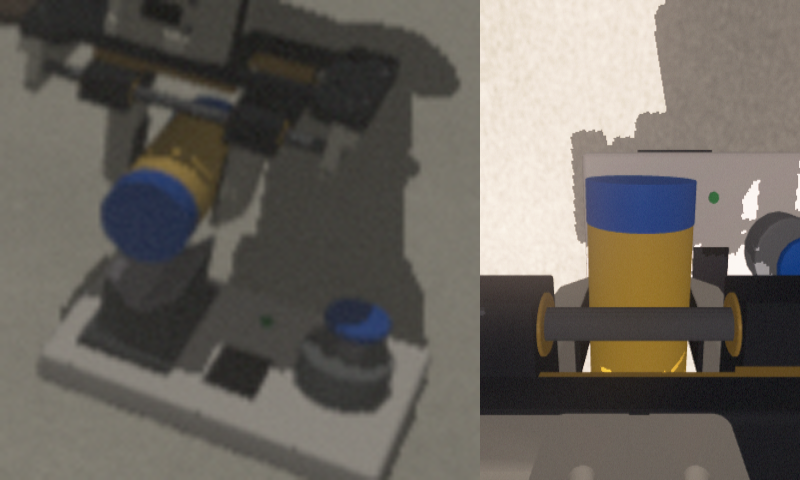

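In the scene crop the tube's front cap is at (150,217), centred over the V notch at about (143,305). In the wrist view the base edge is square to the tube. I'll go down now.

>>> carry_out(
  claw=[4,4,4,4,4,4],
  delta_pos=[
    [0,0,0.9],
    [0,0,0.9],
    [0,0,0.9],
    [0,0,0.9],
    [0,0,0],
    [0,0,0],
  ],
  angular=[
    [0,0,0],
    [0,0,0],
    [0,0,0],
    [0,0,0],
    [0,0,0],
    [0,0,0],
  ],
)

```text
clock: 21.55
position: [0.51, 0.1644, 0.0724]
ee_rot: [-0.343, -3.122, 0.001]
force: [0.2, -0.7, -1.7]
width: 0.535
gripper_force: 34.9
```

>>> carry_out(
  claw=[4,4,4,4],
  delta_pos=[
    [0,0,0.15],
    [0,0,0.15],
    [0,0,0],
    [0,0,0],
  ],
  angular=[
    [0,0,0],
    [0,0,0],
    [0,0,0],
    [0,0,0],
  ],
)

```text
clock: 21.95
position: [0.5106, 0.1643, 0.0702]
ee_rot: [0.344, 3.122, 0.0]
force: [0.2, -2.6, 1.7]
width: 0.537
gripper_force: 34.9
```

Side force is −2.6 N in y, so the tube bears on the +y face. I'll shift towards −y and go down a little.

>>> carry_out(
  claw=[4,4,4,4],
  delta_pos=[
    [0,-0.1,0],
    [0,0,0.1],
    [0,0,0],
    [0,0,0],
  ],
  angular=[
    [0,0,0],
    [0,0,0],
    [0,0,0],
    [0,0,0],
  ],
)

```text
clock: 22.35
position: [0.5103, 0.1637, 0.0696]
ee_rot: [0.342, 3.122, 0.001]
force: [-2.4, -1.4, 11.1]
width: 0.539
gripper_force: 34.9
```

```bash
cat > st.py <<'E'
from h import *
x,R,s=tool();print(s["clock"],x,s["force"],"tool F",R.T@s["force"],"tool M",R.T@s["ft_torque"],np.degrees(np.arctan2(-R[1,0],-R[0,0])),s["width"]*91.8)
E
python3 st.py
```

```text
22.35 [0.5103 0.1637 0.0696] [-2.4363 -1.3678 11.1369] tool F [  2.074   -1.8541 -11.14  ] tool M [ 0.5     0.4183 -0.3499] -12.50812547901271 49.522356563994684
```

>>> carry_out(
  claw=[4,4,4,4,4,4],
  delta_pos=[
    [0,0,-0.3],
    [0,-0.05,0],
    [0,0,0.15],
    [0,0,0.15],
    [0,0,0],
    [0,0,0],
  ],
  angular=[
    [0,0,0],
    [0,0,-0.03],
    [0,0,0],
    [0,0,0],
    [0,0,0],
    [0,0,0],
  ],
)

```text
clock: 22.95
position: [0.51, 0.1635, 0.0695]
ee_rot: [0.297, 3.127, 0.002]
force: [-3.2, -1.0, 13.9]
width: 0.538
gripper_force: 35.0
```

```bash
python3 st.py
```

```text
22.95 [0.51   0.1635 0.0695] [-3.2    -1.0401 13.9386] tool F [  2.9453  -1.6077 -13.9409] tool M [0.2787 0.8479 0.1163] -10.832218386485454 49.34616610697576
```

>>> carry_out(
  claw=[4,4,4,4,4,4],
  delta_pos=[
    [0,0,-0.3],
    [0.05,-0.05,0],
    [0,0,0.15],
    [0,0,0.12],
    [0,0,0],
    [0,0,0],
  ],
  angular=[
    [0,0,0],
    [0,0.01,0.008],
    [0,0,0],
    [0,0,0],
    [0,0,0],
    [0,0,0],
  ],
)

```text
clock: 23.55
position: [0.5099, 0.1636, 0.0694]
ee_rot: [-0.307, -3.118, -0.004]
force: [0.2, 1.7, 6.4]
width: 0.537
gripper_force: 35.0
```

```bash
python3 st.py
python3 - <<'E'
from h import *
c=arm.get_image("scene");p=arm.get_image("wrist")
a=cv2.resize(c["frame"][150:270,350:470],None,fx=4,fy=4,interpolation=cv2.INTER_CUBIC);b=p["frame"][:400,120:440];b=cv2.resize(b,(320,480))
save({"frame":np.hstack([a,b])},"p8")
E
python3 st.py
```

```text
23.55 [0.5099 0.1636 0.0694] [0.238  1.7076 6.4341] tool F [ 0.1571  1.7308 -6.4304] tool M [-0.3469  0.23    0.0204] -11.257743255225623 49.30522649743002
23.65 [0.51   0.1636 0.0695] [-0.8733  2.461   6.788 ] tool F [ 1.3969  2.2534 -6.7725] tool M [-0.3624  0.2139  0.0778] -11.260594621393873 49.16506507886873
```

View pics/p8.png

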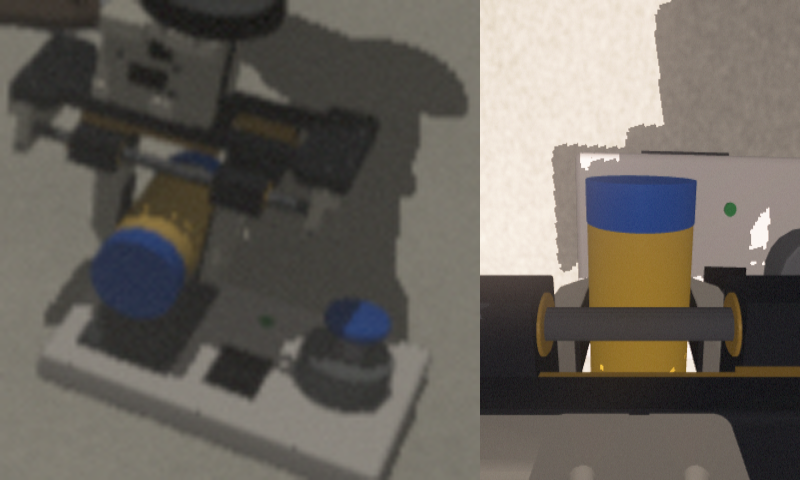

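The tube is seated in the V. The side force is now slightly the other way, so I'll shift back a little, add some push and check the end centring from the base edge at about (280,127).

>>> carry_out(
  claw=[4,4,4,4,4],
  delta_pos=[
    [0,0.04,0],
    [0,0,0.04],
    [0,0,0],
    [0,0,0],
    [0,0,0],
  ],
  angular=[
    [0,0,0],
    [0,0,0],
    [0,0,0],
    [0,0,0],
    [0,0,0],
  ],
)

```text
clock: 24.15
position: [0.5099, 0.1636, 0.0694]
ee_rot: [-0.308, -3.118, -0.003]
force: [-3.0, 1.6, 11.5]
width: 0.537
gripper_force: 35.0
```

```bash
python3 st.py
python3 - <<'E'
from h import *
p=arm.get_image("wrist");x,R,s=tool();f=p["frame"].astype(int)
for c in(225,240,330,350):
    g=f[105:150,c].sum(1);d=np.diff(g);r=105+np.argmax(np.abs(cv2.GaussianBlur(d.astype(np.float32).reshape(-1,1),(1,3),0)).ravel())
    for rr in (r,): print(c,rr,f[rr-2:rr+4,c].sum(1),R.T@(atz(ray(p,[c/560,(rr+1)/420]),.022)-x))
print(f[120:140,290].sum(1))
for r in(152,154): print(R.T@(atz(ray(p,[281/560,r/420]),x[2]+.044)-x))
print(f[146:158,281].tolist())
E
python3 st.py
```

```text
24.15 [0.5099 0.1636 0.0694] [-2.984   1.5652 11.4615] tool F [  3.3349   0.9665 -11.4308] tool M [0.0905 0.5441 0.0137] -11.270943176172398 49.31519071676685
225 141 [745 721 708 463 448 459] [ 0.0552 -0.0363  0.0479]
240 121 [704 707 692 516 410 396] [ 0.0681 -0.0259  0.048 ]
330 128 [292 157 198 371 404 409] [0.0636 0.0338 0.048 ]
350 126 [373 376 353 183 152 255] [0.0649 0.047  0.0481]
[393 382 384 383 385 365 185 203 320 401 422 421 432 436 441 438 438 447
 442 441]
[ 0.0555  0.0006 -0.0435]
[ 0.0547  0.0006 -0.0435]
[[93, 99, 119], [52, 60, 101], [55, 64, 103], [52, 67, 104], [51, 60, 101], [54, 63, 100], [54, 65, 104], [52, 68, 113], [56, 75, 130], [56, 76, 133], [52, 70, 127], [54, 72, 130]]
24.2 [0.5099 0.1636 0.0694] [-2.8247  0.494  11.4785] tool F [  2.9693  -0.0534 -11.4525] tool M [0.0276 0.5255 0.0322] -11.274814723828834 49.31237529924405
```

The base edge sits 64–65 mm from the tool (65 expected) and z implies the tube centre at 87.4 mm. Side force is about 0, so the tube is seated on both faces and centred. I'll ease the push slightly towards 10 N.

>>> carry_out(
  claw=[4,4,4,4,4,4],
  delta_pos=[
    [0,0,-0.015],
    [0,0,0],
    [0,0,0],
    [0,0,0],
    [0,0,0],
    [0,0,0],
  ],
  angular=[
    [0,0,0],
    [0,0,0],
    [0,0,0],
    [0,0,0],
    [0,0,0],
    [0,0,0],
  ],
)

```text
clock: 24.8
position: [0.5099, 0.1636, 0.0694]
ee_rot: [-0.308, -3.118, -0.003]
force: [-2.6, 1.1, 10.0]
width: 0.538
gripper_force: 35.0
```

```bash
python3 st.py
```

```text
24.8 [0.5099 0.1636 0.0694] [-2.5991  1.0955 10.0285] tool F [  2.853    0.5781 -10.0026] tool M [0.0088 0.44   0.0008] -11.272121806301163 49.34475210293204
```

```bash
python3 -c "
from cell import arm
print(arm.sign_off())"
```

```text
the job is handed in; nothing more can be done
None
```

I pressed the plunger to its stop, held it there for over half a second and let it up. The blue tube now sits centred in the V-block, with the robot still pressing it down at about 10 N; I handed the job in at about 25 s, and the sign-off gave no verdict.

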